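# Tip the sorting tray, bring a glass filter to the spout and lay it on the light meter

### The job

Press the red pedal of the tilting tray just far enough that the orange glass filter slides down onto the narrow spout at its own gentle pace (it is fragile: do not let it shoot down, and do not touch it while it is still in the bowl), then ease the pedal up so that the tray comes back level without snapping, the filter staying on the spout. Pick the filter off the spout and lay it flat and centred on the round black sensor head of the light meter, without dropping it or pressing hard, and let go. Never force the pedal, and leave the other things on the bench where they are.

Things in the scene. Friction and masses are not known exactly. Their poses are not given: they have to be found in the camera images.
- tray (a joint): tilt of the white tray: 0 = level (rest), grows to 0.6 (hard stop) as the pedal goes down and the spout dips. A spring brings it back: the pedal needs 3 to 9 N, and let go it snaps back at well over 2 rad/s (too fast). The angle at which the filter slides is not known beforehand (0.12 to 0.45 rad); it may stop at a funnel wall and need a little more, then run on freely.
- pivot (a point): fixed point on the tilt axis, 95 mm above the bench, midway between the two posts of the stand. Axes of the stand: -x to the spout side, +y to the pedal side, z up; the tilt axis is along y. The stand is fixed: blue base plate 200x170x12 mm, posts 107 mm high at 74 mm either side.
- spout (a point): where the centre of the filter lies once on the spout: 73 mm ahead (-x) of the pivot, 8 mm above it when level; moves and tilts with the tray. The spout is a tongue 16 mm wide, 4 mm thick, with an end stop 20 mm ahead of this point, 8 mm above the floor. The filter overhangs the tongue by 12 mm on either y side, with free space below down to the base plate. Axes: -x down the spout.
- bowl (a point): middle of the floor of the bowl, 68 mm behind (+x) the pivot and 6 mm above it when level; tilts with the tray. Bowl 120 mm wide (y), 76 mm long (x), walls 14 mm high; ahead of it a funnel with walls at 30 degrees to x narrows to a 46 mm throat, which ends 46 mm ahead of the pivot. Beyond it only the tongue goes on.
- pedal (a point): centre of the top face of the red pedal, a plate 44 (x) x 40 (y) x 6 mm, beside the spout: 80 mm ahead (-x) of the pivot, 112 mm to the +y side, 3 mm above the pivot when level. Rigid with the tray, so it moves on an arc of about 80 mm radius about the tilt axis. Free space below; over 20 N on it is too much.
- filter_mid (a point): centre of the loose orange glass filter, a flat disc 40 mm in diameter and 4 mm thick, 14 to 27 g, fragile (it chips if it runs or falls freely at more than 0.35 m/s, or is pressed down with over 20 N), slippery on the tray; z is its axis. It starts flat in the bowl.
- head (a point): centre of the flat top face of the light meter's sensor head: a black post 28 mm across, top 75 mm above the bench, standing 41 mm proud of the grey case (120x80x34 mm, fixed). The filter overhangs it all round by 6 mm. z up.
- stand: the stand with the tray and its pedal, origin at the middle of the underside of the base plate
- meter: the light meter, origin at the middle of its underside
- filter: the filter again, origin at the centre of its underside
- multimeter: yellow handheld multimeter, 150x75x32 mm; bystander, origin at the middle of its underside
- screwdriver: screwdriver lying on the bench, about 200 long mm; bystander, origin at the middle of its underside
- board: green circuit board on a black foot, 110x70x16 mm; bystander, origin at the middle of its underside
- spool: steel-coloured spool, 56 across, 40 tall mm; bystander, origin at the middle of its underside
- bottle: small blue bottle, 44 across, 100 tall mm; bystander, origin at the middle of its underside
- mug: white mug, 80 across, 90 tall mm; bystander, origin at the middle of its underside
- partsbox: clear divided parts box, 120x90x40 mm; bystander, origin at the middle of its underside
Things that resemble listed ones, but are neither listed nor needed, are in the scene too. Leave any blue look-alike of the filter alone.

How it is judged:
On the way, in this order (a step that is already met when the one before it is completed fails the run):
1. with the tray tipped, the filter has slid onto the spout, against the end stop (distance between filter_mid and spout below 0.007 m and value of joint tray above 0.08 rad), for 0.1 s.
2. the tray is level again with the filter lying on the spout (distance between filter_mid and spout below 0.009 m and value of joint tray below 0.03 rad and contact force between the fingers and filter below 0.1 N), for 0.2 s.
At the end, for the whole second after the job is handed in: the filter lies flat (within 0.08 rad) and still on the sensor head, its centre within 6 mm of the head's centre, released; the tray is level (below 0.04 rad); bystanders within 30 mm of where they were (all through) (horizontal distance between filter_mid and head below 0.006 m and z of filter_mid in the frame of head between -0.001 and 0.0045 m and angle between filter_mid's own z axis and vertical below 0.08 rad and linear speed of filter below 0.02 m/s and value of joint tray below 0.04 rad); the robot touches nothing.
It fails at once if the filter moves faster than 0.35 m/s while it is not held (shot down the tray, or dropped) (linear speed of filter above 0.35 m/s and contact force between the fingers and filter below 0.1 N).
It fails at once if the filter is touched by the fingers while it is still in the bowl or funnel of the tray (contact force between the fingers and filter above 0.3 N and x of filter_mid in the frame of spout above 0.018 m and z of filter_mid in the frame of spout below 0.012 m and distance between filter_mid and spout below 0.19 m).
It fails at once if the pedal (or stand) is pressed, or the filter pressed onto the meter, with more than 20 N (contact force between the fingers and stand above 20 N or contact force between filter and meter above 20 N).
It fails at once if the tray snaps back faster than 2 rad/s (velocity of joint tray below -2 rad/s).
It fails at once if a bystander is moved by more than 30 mm (distance of any of multimeter, screwdriver, board, spool, bottle, mug, partsbox from where it was at the start of the episode above 0.03 m).
It also fails if it takes over 72 s, if anything falls off the work surface, if the arm or the gripper's body presses on something with over 40 N, if the wrist force passes 120 N, or if a joint passes its speed limit or range.

### The arm

A 6-joint arm with a two-finger parallel gripper is mounted at the origin on the work surface. World frame = base frame: x ahead of the robot, y to its left, z up, the work surface at z = 0. Lengths are in m, angles in rad, forces in N, time in s.
With the tool pointing down it reaches from about 0.35 to 0.975 m from the base axis. Payload 4.9 kg.
Tool frame: the origin (TCP) lies between the finger pads; the fingertips stand 14 mm ahead of it and the grasp point (between the pads) lies 5 mm behind it (manip.finger_overhang is the distance from the TCP to the fingertips, in m); z points along the fingers, y is the line along which they close (so a half turn about z gives the same grasp; the last joint's range is limited). The gripper opens to 85 mm and grips with 20 to 120 N. Pads are 22 mm wide; open, the fingers measure 114 mm over their backs; the gripper's body (76 mm by 85 mm) begins 54 mm behind the grasp point. The pads swing forward as they close: fully open they stand 13 mm farther back than shut.
Start: joints at [1.003, 0.053, 1.613, -0, 1.476, -0.119], TCP at [0.271, 0.563, 0.245] pointing down, gripper open.
Joint ranges: [-3.01, 3.01], [-1.01, 2.22], [0.06, 2.58], [-1.02, 4.17], [0.09, 2.62], [-3.14, 3.14]. Speed limits (rad/s): [2.57, 2.57, 3.14, 3.14, 3.14, 3.14].

### API

Orientations are given as a unit quaternion [w, x, y, z].
In Python, from plant import manip, grab_frame gives the robot as it stands.
- The arm moves only by the tool servo_tool, never from a script. Its argument "deltas" is a list that holds one entry, the list of rows, each a list of 5 numbers: the opening in per cent of the stroke, from 0 (shut) to 100 (fully open), then the shift along the world's x, y, z in m, then the turn about the world's z in degrees. A call has exactly 8 rows; each row shifts and turns the commanded pose from where the row before left it; what a row does not reach is not made up. A row lasts 1/10 s, in which the tool goes at most 50 mm and 8.59 degrees, less where a joint would pass 70% of its speed; a pose out of reach is approached as far as the arm can. A call is refused whole if a number of a shift passes 0.05 or a number of a turn 8.59, either way. A call with a gripper value outside its range is refused whole. The fingers move at their own pace and stop on an object; the grip force is fixed at half the most. Time passes only in rows, so rows that do not move let the fingers close, or fill a call up. It gives the time, the measured TCP pose, the force, the opening and the grip force at its end, in the units of the state.
- manip.state(): the state, without advancing time (a new reading comes with each control period).
- grab_frame(name): name is "scene" or "top"; returns a dict with "pixels" (480x640x3 uint8, red, green, blue), "z_map" (480x640 float32, m along the optical axis (not along the pixel's ray), 0 where there is no reading), "fx", "fy", "cx", "cy" (pixels), "dist" ([k1, k2, p1, p2, k3] as OpenCV has them; the pictures are not rectified), "rvec" (rotation vector, rad) and "tvec" (3), from world to camera coordinates, as OpenCV has them. Camera axes: x right, y down, z forward; pixel columns grow to the right and rows downward; lengths in m; the calibration is good to about 2 mm. A picture is of the moment at which its call begins.
- manip.job_done(): hands the job in; it is judged then, once.
The state is a dict: "time": time; "joint_pos": joint angles; "joint_vel": joint speeds; "joint_efforts": joint torques, N m; "tool_pos": TCP position; "tool_rot": TCP orientation; "contact_force": force on the tool from outside, world axes, zero at the start; "ft_torque": the same for the moment, N m; "gripper_width": opening from 0.0 (shut) to 1.0 (fully open); "grasp_force": force on a finger pad.
Only numpy, scipy, OpenCV 4.12 (cv2) and the standard library are available. Lean on these libraries where they do the work, as an engineer would, in place of code of your own. Each camera call takes 0.05 s, during which the arm holds its last target. There are 200 camera calls.

## Working session

There is one attempt and no reset: what is moved stays moved. The work goes in short steps, Python scripts to look and compute and a tool call to move; the robot and the scene stay as the last step left them, time stands still between calls to the robot, and variables do not carry over. Pictures are saved under pics/ and viewed, at most 10 in all, crops included, and the job is handed in when it is done.

Besides the shell and the picture viewer there is one more tool, called after "Emit:" in YAML: its name, and indented under it one key for each argument. servo_tool: Moves the arm, as the interface text tells. Its arguments: {"type":"object","properties":{"deltas":{"type":"array"}},"required":["deltas"]}

```bash
mkdir -p pics; cat > h.py <<'E'
import numpy as np, cv2
from plant import manip, grab_frame
def cam(n):
    f=grab_frame(n); f['K']=np.array([[f['fx'],0,f['cx']],[0,f['fy'],f['cy']],[0,0,1.]]); f['R']=cv2.Rodrigues(np.array(f['rvec'],float))[0]
    f['t']=np.array(f['tvec'],float).reshape(3); f['d']=np.array(f['dist'],float); return f
def rays(f,uv):
    p=cv2.undistortPoints(np.array(uv,float).reshape(-1,1,2),f['K'],f['d']).reshape(-1,2)
    return np.c_[p,np.ones(len(p))]
def plane(f,uv,z):
    r=rays(f,uv)@f['R']; c=-f['R'].T@f['t']; return c+r*((z-c[2])/r[:,2])[:,None]
def depth(f,uv):
    uv=np.array(uv).reshape(-1,2); zz=f['z_map'][uv[:,1].astype(int),uv[:,0].astype(int)]
    return (rays(f,uv)*zz[:,None]-f['t'])@f['R']
def proj(f,P): return cv2.projectPoints(np.array(P,float).reshape(-1,3),np.array(f['rvec'],float),f['t'],f['K'],f['d'])[0].reshape(-1,2)
def save(f,n): cv2.imwrite('pics/'+n,f['pixels'][:,:,::-1])
E
python3 - <<'E'
from h import *
for n in('scene','top'):
    f=cam(n); save(f,n+'0.png'); print(n,-f['R'].T@f['t'],f['fx'],f['d'])
s=manip.state(); print(s['time'],s['tool_pos'],s['tool_rot'],s['contact_force'])
E
```

```text
scene [ 0.99357711 -0.3823046   0.86209656] 446.4927159757075 [-0.09228163  0.          0.          0.          0.        ]
top [0.4647051  0.02095646 1.6403014 ] 569.2397027828712 [-0.18438007  0.          0.          0.          0.        ]
0.1 [0.27088481 0.56265858 0.24418157] [-3.14411201e-04  2.22498352e-01  9.74932620e-01 -8.77955591e-04] [-1.11187147 -0.24242161  0.198929  ]
```

View pics/scene0.png

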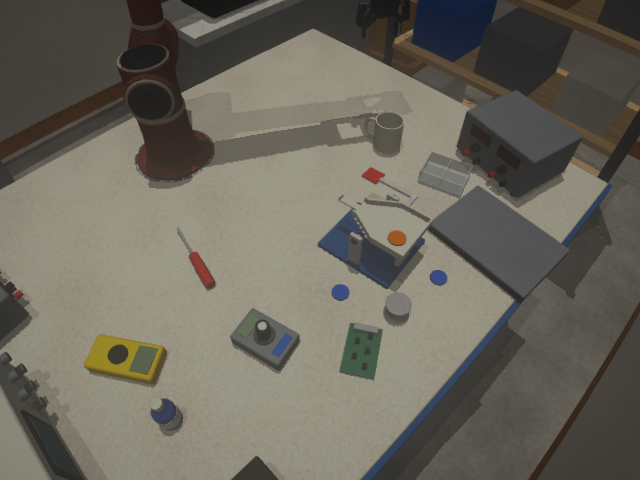

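View pics/top0.png

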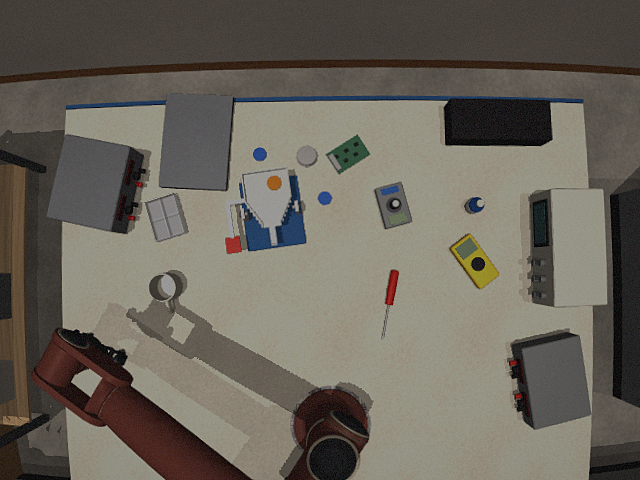

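The scene view shows the orange filter at (397,238), the tray around (395,225), the pedal at (373,176) and the meter head at (263,328). In the top view these are filter (274,183), pedal (233,245), head (395,204).

Look-alikes (top view):
- For the filter: the blue discs at (260,154) and (325,198). I reject both because the filter is orange.
- For the pedal: the red screwdriver handle at (392,287) and the red knobs at (140,170).
- For the head: the multimeter dial at (478,264).

I'll check the choices in one close crop.

```bash
cat > m.py <<'E'
from h import *
def blob(f,mask,near,r=60):
    m=mask.astype(np.uint8); yy,xx=np.mgrid[:480,:640]; m[(xx-near[0])**2+(yy-near[1])**2>r*r]=0
    n,l,st,c=cv2.connectedComponentsWithStats(m); i=1+np.argmax(st[1:,4]); return c[i],st[i],(l==i)
def hsv(f): return cv2.split(cv2.cvtColor(f['pixels'],cv2.COLOR_RGB2HSV))
def orange(f): h,s,v=hsv(f); return (h>6)&(h<20)&(s>170)&(v>100)
def red(f): h,s,v=hsv(f); return ((h<5)|(h>174))&(s>150)&(v>80)
def blue(f): h,s,v=hsv(f); return (h>100)&(h<125)&(s>120)&(v>40)
E
python3 - <<'E'
from m import *
T=cam('top'); S=cam('scene')
for f,n,po,pp,ph in((T,'top',(274,183),(233,245),(395,204)),(S,'scene',(397,238),(373,176),(263,328))):
    c,st,_=blob(f,orange(f),po,25); print(n,'filter',c,st,plane(f,[c],.105),depth(f,[c]))
    c,st,m=blob(f,red(f),pp,20); print('pedal',c,st,plane(f,[c],.098),depth(f,[c]))
    q=cv2.boxPoints(cv2.minAreaRect(np.argwhere(m)[:,::-1].astype(np.float32))); print(plane(f,q,.098)[:,:2].round(4))
    # head: depth height map around
    uv=np.array([(x,y) for y in range(ph[1]-25,ph[1]+25) for x in range(ph[0]-25,ph[0]+25)]); P=depth(f,uv)
    k=(P[:,2]>.066)&(P[:,2]<.085); print('head',k.sum(),P[k].mean(0),uv[k].mean(0),plane(f,[uv[k].mean(0)],.075))
c,st,m=blob(T,blue(T),(274,225),60)
q=cv2.boxPoints(cv2.minAreaRect(np.argwhere(m)[:,::-1].astype(np.float32))); print('plate',st,q,plane(T,q,.012))
a=cv2.resize(T['pixels'][130:270,210:350],(560,560),interpolation=2); b=cv2.resize(S['pixels'][160:300,310:450],(560,560),interpolation=2)
cv2.imwrite('pics/crop.png',cv2.resize(np.hstack([a,b])[:,:,::-1],(800,400)))
E
```

```text
top filter [273.74342105 182.53289474] [267 176  14  14 152] [[0.691929   0.14527547 0.105     ]] [[0.69169655 0.14514829 0.10657064]]
pedal [232.88317757 244.57943925] [225 236  16  18 214] [[0.52489674 0.25890374 0.098     ]] [[0.52473917 0.25828083 0.10203751]]
[[0.5438 0.2814]
 [0.5491 0.243 ]
 [0.5073 0.2368]
 [0.502  0.2752]]
head 83 [ 0.63543926 -0.18766015  0.07538894] [394.95180723 202.68674699] [[ 0.63548098 -0.18770755  0.075     ]]
scene filter [396.83419689 237.63212435] [389 231  17  14 193] [[0.69129864 0.14422339 0.105     ]] [[0.69156148 0.14376555 0.10565833]]
pedal [372.8        174.91764706] [363 168  21  15 170] [[0.52441758 0.25730684 0.098     ]] [[0.52477912 0.25681395 0.09858883]]
[[0.509  0.2373]
 [0.4948 0.2709]
 [0.5409 0.2777]
 [0.5541 0.2444]]
head 173 [ 0.63466853 -0.18990579  0.07439781] [262.12716763 326.62427746] [[ 0.634966  -0.1900727  0.075    ]]
plate [ 242  176   64   75 1668] [[238.50002 183.5    ]
 [296.04    175.28   ]
 [305.66003 242.62   ]
 [248.12003 250.84   ]] [[0.70471581 0.25507656 0.012     ]
 [0.72578821 0.0881923  0.012     ]
 [0.5308949  0.06287419 0.012     ]
 [0.5096808  0.22829079 0.012     ]]
```

View pics/crop.png

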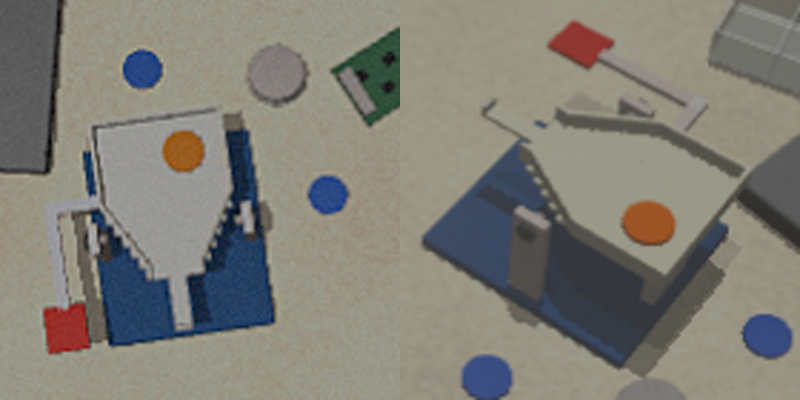

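The crop confirms the choices: orange filter in the bowl at crop pixel (183,150), pedal at (66,328), tongue at (181,300), with the blue discs set apart.

Measured, in m:
- **Stand:** yaw about 7.6°, pivot about (.6185, .158).
- **Spout:** about (.546, .148, .103).
- **Pedal:** about (.5247, .258, .098).
- **Head:** about (.635, -.189, .075).

The plate size and the offset from pedal to pivot agree with the given dimensions.

Emit:
servo_tool:
  deltas:
    - [[0, 0.03, -0.037, 0, 4.2], [0, 0.03, -0.037, 0, 4.2], [0, 0.03, -0.037, 0, 4.2], [0, 0.03, -0.037, 0, 4.2], [0, 0.03, -0.037, 0, 4.2], [0, 0.03, -0.037, 0, 4.2], [0, 0.03, -0.037, 0, 4.2], [0, 0.03, -0.037, 0, 4.2]]

```text
time: 1.0
tool_pos: [0.512, 0.2654, 0.2452]
tool_rot: [0.0, -0.07, 0.998, 0.0]
contact_force: [1.9, 1.4, -0.4]
gripper_width: -0.002
grasp_force: 0.0
```

Emit:
servo_tool:
  deltas:
    - [[0, 0.006, -0.004, -0.02, 0], [0, 0.007, -0.004, -0.02, 0], [0, 0, 0, -0.025, 0], [0, 0, 0, -0.025, 0], [0, 0, 0, -0.02, 0], [0, 0, 0, -0.012, 0], [0, 0, 0, 0, 0], [0, 0, 0, 0, 0]]

```text
time: 1.8
tool_pos: [0.5245, 0.2593, 0.124]
tool_rot: [0.0, -0.069, 0.998, 0.0]
contact_force: [0.4, 0.7, 0.3]
gripper_width: 0.001
grasp_force: 0.0
```

Emit:
servo_tool:
  deltas:
    - [[0, 0, 0, -0.004, 0], [0, 0, 0, -0.004, 0], [0, 0, 0, -0.003, 0], [0, 0, 0, -0.003, 0], [0, 0, 0, -0.002, 0], [0, 0, 0, -0.001, 0], [0, 0, 0, -0.001, 0], [0, 0, 0, 0, 0]]

```text
time: 2.6
tool_pos: [0.5244, 0.2592, 0.1056]
tool_rot: [0.0, -0.069, 0.998, 0.0]
contact_force: [-1.6, -0.4, 4.4]
gripper_width: 0.001
grasp_force: 2.2
```

```bash
cat > look.py <<'E'
from m import *
import sys
# tray tilt from red pedal height (scene depth unoccluded part) and filter position in stand frame
yaw=np.radians(7.6); c,s=np.cos(yaw),np.sin(yaw); piv=np.array([.6185,.158,.095])
A=np.array([[c,s,0],[-s,c,0],[0,0,1]])
def go():
    st=manip.state(); print(round(st['time'],2),st['tool_pos'].round(4) if hasattr(st['tool_pos'],'round') else st['tool_pos'],np.round(st['contact_force'],1))
    for n in('top','scene'):
        f=cam(n); m=orange(f)
        box=(slice(160,260),slice(220,320)) if n=='top' else (slice(160,290),slice(300,450))
        k=np.zeros_like(m); k[box]=m[box]
        uv=np.argwhere(k)[:,::-1]
        if len(uv)<20: print(n,'none');continue
        P=depth(f,uv); P=P[(abs(P[:,2]-.1)<.06)]
        q=(A@(P-piv).T).T; mid=np.median(q,0); e=(q.max(0)+q.min(0))/2
        G=np.c_[q[:,:2]-mid[:2],np.ones(len(q))]; co=np.linalg.lstsq(G,q[:,2],rcond=None)[0]
        print(n,'px',uv.mean(0).round(1),len(uv),'stand-frame mm',(q.mean(0)*1e3).round(1),'tilt',round(float(np.arctan(co[0])),3))
    return f
if __name__=='__main__': go()
E
echo ok
```

```text
ok
```

```bash
python3 look.py
```

```text
2.6 [0.5244 0.2592 0.1056] [-1.6 -0.4  4.4]
top px [273.6 182.5] 151 stand-frame mm [ 70.  -22.3  16.9] tilt 0.061
scene px [396.7 235.6] 192 stand-frame mm [ 69.  -23.5  16.6] tilt 0.091
```

Emit:
servo_tool:
  deltas:
    - [[0, 0, 0, -0.0003, 0], [0, 0, 0, -0.0003, 0], [0, 0, 0, -0.0003, 0], [0, 0, 0, -0.0003, 0], [0, 0, 0, -0.0002, 0], [0, 0, 0, -0.0002, 0], [0, 0, 0, -0.0002, 0], [0, 0, 0, -0.0002, 0]]

```text
time: 3.5
tool_pos: [0.5245, 0.2592, 0.1035]
tool_rot: [0.0, -0.069, 0.998, 0.0]
contact_force: [1.5, -0.1, 4.7]
gripper_width: -0.002
grasp_force: 2.3
```

Emit:
servo_tool:
  deltas:
    - [[0, 0, 0, -0.0002, 0], [0, 0, 0, -0.0002, 0], [0, 0, 0, -0.0002, 0], [0, 0, 0, -0.0002, 0], [0, 0, 0, -0.0002, 0], [0, 0, 0, -0.0002, 0], [0, 0, 0, -0.0002, 0], [0, 0, 0, -0.0002, 0]]

```text
time: 4.3
tool_pos: [0.5241, 0.2591, 0.1017]
tool_rot: [-0.0, -0.069, 0.998, -0.0]
contact_force: [-0.2, 1.1, 4.1]
gripper_width: -0.0
grasp_force: 2.4
```

```bash
python3 look.py
```

```text
4.3 [0.5241 0.2591 0.1017] [-0.2  1.1  4.1]
top px [273.4 182.7] 150 stand-frame mm [ 69.2 -21.9  21.1] tilt 0.087
scene px [396.6 234.2] 185 stand-frame mm [ 68.2 -23.4  20.5] tilt 0.163
```

```bash
true
```

Emit:
servo_tool:
  deltas:
    - [[0, 0.0001, 0, -0.0002, 0], [0, 0, 0, -0.0001, 0], [0, 0.0001, 0, -0.0002, 0], [0, 0, 0, -0.0001, 0], [0, 0.0001, 0, -0.0002, 0], [0, 0, 0, -0.0001, 0], [0, 0.0001, 0, -0.0002, 0], [0, 0, 0, -0.0001, 0]]

```text
time: 5.2
tool_pos: [0.5243, 0.2591, 0.1003]
tool_rot: [-0.0, -0.069, 0.998, -0.0]
contact_force: [-0.1, -0.0, 4.8]
gripper_width: -0.004
grasp_force: 2.4
```

Emit:
servo_tool:
  deltas:
    - [[0, 0, 0, -0.0002, 0], [0, 0, 0, -0.0001, 0], [0, 0, 0, -0.0002, 0], [0, 0, 0, -0.0001, 0], [0, 0, 0, -0.0002, 0], [0, 0, 0, -0.0001, 0], [0, 0, 0, -0.0002, 0], [0, 0, 0, -0.0001, 0]]

```text
time: 6.0
tool_pos: [0.5245, 0.2591, 0.0993]
tool_rot: [-0.0, -0.069, 0.998, -0.0]
contact_force: [-0.3, 0.0, 4.1]
gripper_width: 0.002
grasp_force: 2.5
```

```bash
python3 look.py
```

```text
6.0 [0.5245 0.2591 0.0993] [-0.3  0.   4.1]
top px [273.4 182.8] 149 stand-frame mm [ 68.8 -22.1  22.7] tilt 0.202
scene px [396.6 233.3] 182 stand-frame mm [ 67.7 -23.1  22.7] tilt 0.185
```

Emit:
servo_tool:
  deltas:
    - [[0, 0.0001, 0, -0.0002, 0], [0, 0, 0, -0.0001, 0], [0, 0.0001, 0, -0.0002, 0], [0, 0, 0, -0.0001, 0], [0, 0.0001, 0, -0.0002, 0], [0, 0, 0, -0.0001, 0], [0, 0.0001, 0, -0.0002, 0], [0, 0, 0, -0.0001, 0]]

```text
time: 6.9
tool_pos: [0.5247, 0.2591, 0.0979]
tool_rot: [-0.0, -0.069, 0.998, -0.0]
contact_force: [-2.9, 0.1, 4.2]
gripper_width: -0.002
grasp_force: 2.5
```

Emit:
servo_tool:
  deltas:
    - [[0, 0, 0, -0.0002, 0], [0, 0, 0, -0.0001, 0], [0, 0, 0, -0.0002, 0], [0, 0, 0, -0.0001, 0], [0, 0, 0, -0.0002, 0], [0, 0, 0, -0.0001, 0], [0, 0, 0, -0.0002, 0], [0, 0, 0, -0.0001, 0]]

```text
time: 7.7
tool_pos: [0.525, 0.2591, 0.0969]
tool_rot: [0.0, -0.069, 0.998, 0.0]
contact_force: [-2.4, 0.5, 4.6]
gripper_width: -0.0
grasp_force: 2.5
```

```bash
python3 look.py
```

```text
7.7 [0.525  0.2591 0.0969] [-2.4  0.5  4.6]
top px [273.5 183. ] 151 stand-frame mm [ 67.7 -22.5  25.1] tilt 0.178
scene px [396.4 232.6] 177 stand-frame mm [ 67.1 -23.6  25.3] tilt 0.217
```

Emit:
servo_tool:
  deltas:
    - [[0, 0.0001, 0, -0.0002, 0], [0, 0, 0, -0.0001, 0], [0, 0.0001, 0, -0.0002, 0], [0, 0, 0, -0.0001, 0], [0, 0.0001, 0, -0.0002, 0], [0, 0, 0, -0.0001, 0], [0, 0.0001, 0, -0.0002, 0], [0, 0, 0, -0.0001, 0]]

```text
time: 8.6
tool_pos: [0.5254, 0.2591, 0.0957]
tool_rot: [-0.0, -0.069, 0.998, -0.0]
contact_force: [-3.4, 0.7, 5.8]
gripper_width: -0.001
grasp_force: 2.6
```

Emit:
servo_tool:
  deltas:
    - [[0, 0.0001, 0, -0.0002, 0], [0, 0, 0, -0.0001, 0], [0, 0.0001, 0, -0.0002, 0], [0, 0, 0, -0.0001, 0], [0, 0, 0, -0.0002, 0], [0, 0, 0, -0.0001, 0], [0, 0, 0, -0.0002, 0], [0, 0, 0, -0.0001, 0]]

```text
time: 9.4
tool_pos: [0.5257, 0.2591, 0.0945]
tool_rot: [0.0, -0.069, 0.998, 0.0]
contact_force: [-2.0, 2.2, 4.4]
gripper_width: 0.001
grasp_force: 2.5
```

```bash
python3 look.py
```

```text
9.4 [0.5257 0.2591 0.0945] [-2.   2.2  4.4]
top px [275.8 199.5] 147 stand-frame mm [ 23.4 -21.8  16.6] tilt 0.234
scene px [376.  224.3] 162 stand-frame mm [ 16.4 -23.6  15.2] tilt 0.238
```

Emit:
servo_tool:
  deltas:
    - [[0, 0, 0, 0, 0], [0, 0, 0, 0, 0], [0, 0, 0, 0, 0], [0, 0, 0, 0, 0], [0, 0, 0, 0, 0], [0, 0, 0, 0, 0], [0, 0, 0, 0, 0], [0, 0, 0, 0, 0]]

```text
time: 10.3
tool_pos: [0.5256, 0.2591, 0.0945]
tool_rot: [0.0, -0.069, 0.998, -0.0]
contact_force: [-2.1, 0.6, 4.3]
gripper_width: -0.003
grasp_force: 2.3
```

```bash
sleep 3; python3 look.py
```

```text
10.3 [0.5256 0.2591 0.0945] [-2.1  0.6  4.3]
top px [273.3 216.5] 151 stand-frame mm [-20.   -7.7   5.2] tilt 0.269
scene px [365.7 214.9] 141 stand-frame mm [-20.7  -7.9   5.9] tilt 0.247
```

Emit:
servo_tool:
  deltas:
    - [[0, 0, 0, 0, 0], [0, 0, 0, 0, 0], [0, 0, 0, -0.0001, 0], [0, 0.0001, 0, -0.0001, 0], [0, 0, 0, -0.0001, 0], [0, 0.0001, 0, -0.0001, 0], [0, 0, 0, -0.0001, 0], [0, 0, 0, -0.0001, 0]]

```text
time: 11.2
tool_pos: [0.5258, 0.2591, 0.0939]
tool_rot: [0.0, -0.069, 0.998, 0.0]
contact_force: [-2.4, 0.3, 3.9]
gripper_width: 0.003
grasp_force: 2.5
```

```bash
python3 look.py
```

```text
11.2 [0.5258 0.2591 0.0939] [-2.4  0.3  3.9]
top px [273.4 216.6] 148 stand-frame mm [-20.4  -8.    5.5] tilt 0.21
scene px [365.8 214.9] 139 stand-frame mm [-20.4  -7.9   5.9] tilt 0.247
```

Emit:
servo_tool:
  deltas:
    - [[0, 0.0001, 0, -0.0002, 0], [0, 0, 0, -0.0001, 0], [0, 0.0001, 0, -0.0002, 0], [0, 0, 0, -0.0001, 0], [0, 0.0001, 0, -0.0002, 0], [0, 0, 0, -0.0001, 0], [0, 0.0001, 0, -0.0002, 0], [0, 0, 0, -0.0001, 0]]

```text
time: 12.1
tool_pos: [0.5261, 0.2591, 0.0926]
tool_rot: [-0.0, -0.069, 0.998, 0.0]
contact_force: [-2.6, 1.1, 4.5]
gripper_width: -0.002
grasp_force: 2.5
```

```bash
python3 look.py
```

```text
12.1 [0.5261 0.2591 0.0926] [-2.6  1.1  4.5]
top px [273.4 216.6] 151 stand-frame mm [-20.4  -7.8   4.1] tilt 0.308
scene px [365.7 215. ] 139 stand-frame mm [-20.6  -7.9   5.6] tilt 0.275
```

Emit:
servo_tool:
  deltas:
    - [[0, 0.0001, 0, -0.0001, 0], [0, 0, 0, -0.0001, 0], [0, 0.0001, 0, -0.0001, 0], [0, 0, 0, -0.0001, 0], [0, 0.0001, 0, -0.0001, 0], [0, 0, 0, -0.0001, 0], [0, 0.0001, 0, -0.0001, 0], [0, 0, 0, -0.0001, 0]]

```text
time: 13.0
tool_pos: [0.5265, 0.259, 0.0919]
tool_rot: [-0.0, -0.069, 0.998, -0.0]
contact_force: [-4.2, 0.0, 4.7]
gripper_width: -0.0
grasp_force: 2.6
```

```bash
python3 look.py
```

```text
13.0 [0.5265 0.259  0.0919] [-4.2  0.   4.7]
top px [273.3 216.6] 150 stand-frame mm [-20.4  -7.8   4. ] tilt 0.283
scene px [365.7 215. ] 137 stand-frame mm [-20.7  -7.8   5.4] tilt 0.273
```

Emit:
servo_tool:
  deltas:
    - [[0, 0.0001, 0, -0.0001, 0], [0, 0, 0, -0.0001, 0], [0, 0.0001, 0, -0.0001, 0], [0, 0, 0, -0.0001, 0], [0, 0.0001, 0, -0.0001, 0], [0, 0, 0, -0.0001, 0], [0, 0.0001, 0, -0.0001, 0], [0, 0, 0, -0.0001, 0]]

```text
time: 13.9
tool_pos: [0.5269, 0.2591, 0.0911]
tool_rot: [-0.0, -0.069, 0.998, -0.0]
contact_force: [-3.0, -1.3, 4.6]
gripper_width: -0.005
grasp_force: 2.6
```

```bash
python3 look.py
```

```text
13.9 [0.5269 0.2591 0.0911] [-3.  -1.3  4.6]
top px [273.3 216.5] 152 stand-frame mm [-20.2  -7.8   4.5] tilt 0.338
scene px [365.7 215.1] 138 stand-frame mm [-20.7  -7.9   5.2] tilt 0.287
```

Emit:
servo_tool:
  deltas:
    - [[0, 0.0001, 0, -0.0001, 0], [0, 0, 0, -0.0001, 0], [0, 0.0001, 0, -0.0001, 0], [0, 0, 0, -0.0001, 0], [0, 0.0001, 0, -0.0001, 0], [0, 0, 0, -0.0001, 0], [0, 0.0001, 0, -0.0001, 0], [0, 0, 0, -0.0001, 0]]

```text
time: 14.8
tool_pos: [0.5273, 0.2591, 0.0902]
tool_rot: [-0.0, -0.069, 0.998, -0.0]
contact_force: [-3.9, -0.7, 3.9]
gripper_width: 0.004
grasp_force: 2.6
```

```bash
python3 look.py
```

```text
14.8 [0.5273 0.2591 0.0902] [-3.9 -0.7  3.9]
top px [273.4 216.6] 150 stand-frame mm [-20.3  -7.9   3.7] tilt 0.263
scene px [365.7 215.1] 135 stand-frame mm [-20.7  -7.6   4.8] tilt 0.303
```

Emit:
servo_tool:
  deltas:
    - [[0, 0.0002, 0, -0.0005, 0], [0, 0.0002, 0, -0.0005, 0], [0, 0, 0, 0, 0], [0, 0, 0, 0, 0], [0, 0, 0, 0, 0], [0, 0, 0, 0.0005, 0], [0, 0, 0, 0.0005, 0], [0, 0, 0, 0.0005, 0]]

```text
time: 15.7
tool_pos: [0.5278, 0.259, 0.0909]
tool_rot: [0.0, -0.069, 0.998, -0.0]
contact_force: [-2.8, -0.1, 4.8]
gripper_width: -0.005
grasp_force: 2.5
```

```bash
python3 look.py
```

```text
15.7 [0.5278 0.259  0.0909] [-2.8 -0.1  4.8]
top px [273.4 216.7] 152 stand-frame mm [-20.5  -7.8   4.2] tilt 0.321
scene px [365.6 215.1] 138 stand-frame mm [-21.   -7.9   5. ] tilt 0.304
```

Emit:
servo_tool:
  deltas:
    - [[0, 0.0002, 0, -0.0008, 0], [0, 0.0002, 0, -0.0008, 0], [0, 0, 0, -0.0008, 0], [0, 0, 0, 0, 0], [0, 0, 0, 0, 0], [0, 0, 0, 0.0006, 0], [0, 0, 0, 0.0007, 0], [0, 0, 0, 0.0007, 0]]

```text
time: 16.6
tool_pos: [0.5281, 0.2591, 0.0904]
tool_rot: [-0.0, -0.069, 0.998, -0.0]
contact_force: [-3.1, 0.0, 4.4]
gripper_width: 0.005
grasp_force: 2.4
```

```bash
python3 look.py
```

```text
16.6 [0.5281 0.2591 0.0904] [-3.1  0.   4.4]
top px [272.3 228.3] 145 stand-frame mm [-50.6   0.2  -6.1] tilt 0.29
scene px [350.8 209.7] 83 stand-frame mm [-62.9  -4.8  -8.8] tilt 0.29
```

Emit:
servo_tool:
  deltas:
    - [[0, 0, 0, 0, 0], [0, 0, 0, 0, 0], [0, 0, 0, 0, 0], [0, 0, 0, 0, 0], [0, 0, 0, 0, 0], [0, 0, 0, 0, 0], [0, 0, 0, 0, 0], [0, 0, 0, 0, 0]]

```text
time: 17.5
tool_pos: [0.5281, 0.2591, 0.0903]
tool_rot: [-0.0, -0.069, 0.998, -0.0]
contact_force: [-1.8, 0.9, 4.2]
gripper_width: 0.003
grasp_force: 2.5
```

```bash
python3 look.py
```

```text
17.5 [0.5281 0.2591 0.0903] [-1.8  0.9  4.2]
top px [273.5 236.1] 153 stand-frame mm [-71.8   0.6 -13. ] tilt 0.288
scene px [347.6 209.1] 81 stand-frame mm [-71.3  -6.1 -11.5] tilt 0.313
```

Emit:
servo_tool:
  deltas:
    - [[0, 0, 0, 0.001, 0], [0, -0.0004, 0, 0.0014, 0], [0, -0.0004, 0, 0.0014, 0], [0, -0.0004, 0, 0.0014, 0], [0, -0.0004, 0, 0.0014, 0], [0, -0.0004, 0, 0.0014, 0], [0, -0.0004, 0, 0.0014, 0], [0, -0.0004, 0, 0.0014, 0]]

```text
time: 18.4
tool_pos: [0.526, 0.259, 0.1017]
tool_rot: [0.001, -0.069, 0.998, -0.0]
contact_force: [-0.6, -1.8, 3.1]
gripper_width: -0.001
grasp_force: 2.1
```

Emit:
servo_tool:
  deltas:
    - [[0, 0, 0, 0.0014, 0], [0, 0, 0, 0.0014, 0], [0, 0, 0, 0.0014, 0], [0, 0, 0, 0.0014, 0], [0, 0, 0, 0.0012, 0], [0, 0, 0, 0.0012, 0], [0, 0, 0, 0.0012, 0], [0, 0, 0, 0.0012, 0]]

```text
time: 19.2
tool_pos: [0.5255, 0.2592, 0.1118]
tool_rot: [0.0, -0.069, 0.998, 0.0]
contact_force: [1.5, -1.9, 4.0]
gripper_width: 0.001
grasp_force: 1.8
```

Emit:
servo_tool:
  deltas:
    - [[0, 0, 0, 0.001, 0], [0, 0, 0, 0.001, 0], [0, 0, 0, 0.001, 0], [0, 0, 0, 0.001, 0], [0, 0, 0, 0.001, 0], [0, 0, 0, 0.001, 0], [0, 0, 0, 0.002, 0], [0, 0, 0, 0.003, 0]]

```text
time: 20.0
tool_pos: [0.5252, 0.259, 0.1226]
tool_rot: [-0.0, -0.069, 0.998, -0.0]
contact_force: [-0.2, 0.6, -0.7]
gripper_width: -0.002
grasp_force: 0.0
```

Emit:
servo_tool:
  deltas:
    - [[0, 0, 0, 0.01, 0], [0, 0, 0, 0.015, 0], [0, 0, 0, 0.015, 0], [0, 0, 0, 0.01, 0], [0, 0, 0, 0, 0], [100, 0, 0, 0, 0], [100, 0, 0, 0, 0], [100, 0, 0, 0, 0]]

```text
time: 20.8
tool_pos: [0.5248, 0.2589, 0.1715]
tool_rot: [-0.001, -0.069, 0.998, -0.0]
contact_force: [0.9, -0.0, 0.2]
gripper_width: 0.509
grasp_force: 0.0
```

```bash
sleep 3; cat > f.py <<'E'
from look import *
go()
T=cam('top');S=cam('scene')
c1,st,_=blob(T,orange(T),(273,236),30); c2,s2,_=blob(S,orange(S),(350,205),30)
print('top',c1,st,plane(T,[c1],.107)); print('scene',c2,s2,plane(S,[c2],.107))
c,st,_=blob(T,red(T),(233,245),20); print('pedal z',depth(T,[c]))
save(S,'s1.png')
E
python3 f.py
```

```text
20.8 [0.5248 0.2589 0.1715] [ 0.9 -0.   0.2]
top px [272.7 236. ] 157 stand-frame mm [-72.8   0.9  10.5] tilt -0.029
scene px [346.7 203.6] 60 stand-frame mm [-72.1  -9.9  10.5] tilt 0.021
top [272.62820513 236.08974359] [266 230  14  14 156] [[0.54596305 0.14939741 0.107     ]]
scene [346.66666667 203.58333333] [341 200  14   7  60] [[0.54928817 0.13760924 0.107     ]]
pedal z [[0.52210979 0.20057386 0.4872595 ]]
```

Emit:
servo_tool:
  deltas:
    - [[100, 0.003, -0.016, 0, 0], [100, 0.003, -0.016, 0, 0], [100, 0.003, -0.016, 0, 0], [100, 0.003, -0.016, 0, 0], [100, 0.003, -0.016, 0, 0], [100, 0.003, -0.015, 0, 0], [100, 0.003, -0.015, 0, 0], [100, 0, 0, 0, 0]]

```text
time: 21.8
tool_pos: [0.5468, 0.1472, 0.1727]
tool_rot: [0.0, -0.068, 0.998, -0.0]
contact_force: [0.2, -0.5, 0.2]
gripper_width: 1.001
grasp_force: 0.0
```

Emit:
servo_tool:
  deltas:
    - [[100, 0, 0, -0.01, 0], [100, 0, 0, -0.015, 0], [100, 0, 0, -0.015, 0], [100, 0, 0, -0.012, 0], [100, 0, 0, -0.01, 0], [100, 0, 0, -0.008, 0], [100, 0, 0, -0.003, 0], [100, 0, 0, 0, 0]]

```text
time: 22.6
tool_pos: [0.5462, 0.1491, 0.0992]
tool_rot: [-0.0, -0.069, 0.998, -0.0]
contact_force: [0.9, -0.1, 0.7]
gripper_width: 0.999
grasp_force: 0.0
```

Emit:
servo_tool:
  deltas:
    - [[70, 0, 0, -0.001, 0], [60, 0, 0, 0, 0], [55, 0, 0, 0, 0], [52, 0, 0, 0, 0], [50, 0, 0, 0, 0], [48, 0, 0, 0, 0], [46, 0, 0, 0, 0], [44, 0, 0, 0, 0]]

```text
time: 23.4
tool_pos: [0.5466, 0.1491, 0.0989]
tool_rot: [0.0, -0.069, 0.998, 0.0]
contact_force: [-0.6, -0.4, 1.7]
gripper_width: 0.445
grasp_force: 27.5
```

Emit:
servo_tool:
  deltas:
    - [[42, 0, 0, 0, 0], [40, 0, 0, 0, 0], [36, 0, 0, 0, 0], [30, 0, 0, 0, 0], [20, 0, 0, 0, 0], [20, 0, 0, 0, 0], [20, 0, 0, 0, 0], [20, 0, 0, 0, 0]]

```text
time: 24.2
tool_pos: [0.5466, 0.1491, 0.0988]
tool_rot: [0.0, -0.069, 0.998, 0.0]
contact_force: [0.5, -0.2, 4.4]
gripper_width: 0.433
grasp_force: 59.4
```

Emit:
servo_tool:
  deltas:
    - [[0, 0, 0, 0.002, 0], [0, 0, 0, 0.003, 0], [0, 0, 0, 0.005, 0], [0, 0, 0, 0.01, 0], [0, 0, 0, 0.015, 0], [0, 0, 0, 0.015, 0], [0, 0, 0, 0.015, 0], [0, 0, 0, 0.01, 0]]

```text
time: 25.0
tool_pos: [0.5471, 0.1492, 0.1763]
tool_rot: [0.001, -0.069, 0.998, 0.0]
contact_force: [-0.4, 0.7, 0.5]
gripper_width: 0.432
grasp_force: 59.9
```

```bash
sleep 3; python3 - <<'E'
from m import *
S=cam('scene'); T=cam('top'); 
a=cv2.resize(S['pixels'][100:300,250:450],(400,400),interpolation=2); b=cv2.resize(T['pixels'][170:310,200:340],(400,400),interpolation=2)
cv2.imwrite('pics/held.png',np.hstack([a,b])[:,:,::-1]); s=manip.state(); print(s['tool_pos'],s['grasp_force'],s['contact_force'],s['gripper_width'])
m=orange(S); uv=np.argwhere(m)[:,::-1]; print(len(uv),uv.mean(0)); P=depth(S,uv); print(np.median(P,0),P.min(0),P.max(0))
E
```

```text
[0.54768849 0.14928772 0.17648593] 59.94635760784149 [ 0.04038378 -0.51318475 -0.56991121] 0.4275878577318621
0 [nan nan]<stdin>:5: RuntimeWarning: Mean of empty slice.
  ret = um.true_divide(
Traceback (most recent call last):
  File "h.py", line 13, in depth
    return (rays(f,uv)*zz[:,None]-f['t'])@f['R']
            ~~~~^^^^^^
  File "h.py", line 7, in rays
    p=cv2.undistortPoints(np.array(uv,float).reshape(-1,1,2),f['K'],f['d']).reshape(-1,2)
      ~~~~~~~~~~~~~~~~~~~^^^^^^^^^^^^^^^^^^^^^^^^^^^^^^^^^^^^^^^^^^^^^^^^^^
cv2.error: OpenCV(4.12.0) /io/opencv/modules/calib3d/src/undistort.dispatch.cpp:347: error: (-215:Assertion failed) CV_IS_MAT(_src) && CV_IS_MAT(_dst) && (_src->rows == 1 || _src->cols == 1) && (_dst->rows == 1 || _dst->cols == 1) && _src->cols + _src->rows - 1 == _dst->rows + _dst->cols - 1 && (CV_MAT_TYPE(_src->type) == CV_32FC2 || CV_MAT_TYPE(_src->type) == CV_64FC2) && (CV_MAT_TYPE(_dst->type) == CV_32FC2 || CV_MAT_TYPE(_dst->type) == CV_64FC2) in function 'cvUndistortPointsInternal'
```

View pics/held.png

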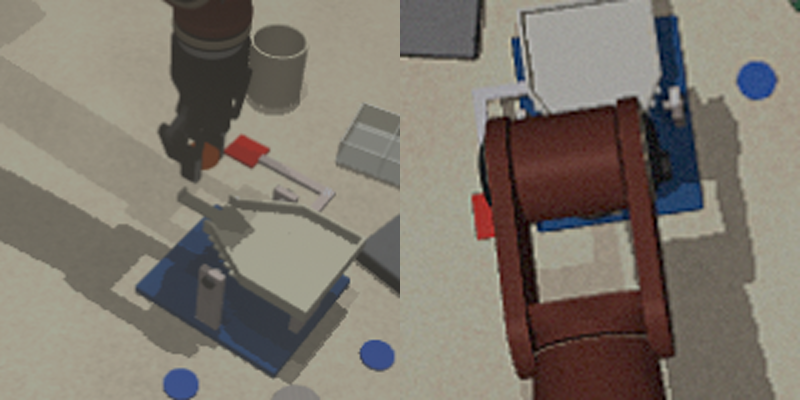

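Emit:
servo_tool:
  deltas:
    - [[0, 0.003, -0.01, 0, 0], [0, 0.006, -0.02, 0, 0], [0, 0.008, -0.03, 0, 0], [0, 0.008, -0.03, 0, 0], [0, 0.008, -0.03, 0, 0], [0, 0.008, -0.03, 0, 0], [0, 0.008, -0.03, 0, 0], [0, 0.008, -0.03, 0, 0]]

```text
time: 25.9
tool_pos: [0.6028, -0.0628, 0.1721]
tool_rot: [-0.001, -0.069, 0.998, 0.0]
contact_force: [0.4, -1.0, -1.2]
gripper_width: 0.431
grasp_force: 60.0
```

Emit:
servo_tool:
  deltas:
    - [[0, 0.008, -0.03, 0, 0], [0, 0.008, -0.03, 0, 0], [0, 0.007, -0.03, 0, 0], [0, 0.005, -0.02, 0, 0], [0, 0.003, -0.012, 0, 0], [0, 0.001, -0.006, 0, 0], [0, 0, 0, 0, 0], [0, 0, 0, 0, 0]]

```text
time: 26.7
tool_pos: [0.6352, -0.188, 0.1735]
tool_rot: [-0.0, -0.069, 0.998, 0.0]
contact_force: [-0.6, -0.2, 0.2]
gripper_width: 0.431
grasp_force: 60.0
```

```bash
sleep 5; cat > v.py <<'E'
from m import *
import sys
S=cam('scene'); s=manip.state(); tp=np.array(s['tool_pos']); print(tp,s['tool_rot'],s['grasp_force'],s['contact_force'])
h,sa,v=hsv(S); c=proj(S,[tp])[0]; print('tcp px',c)
m=((h>5)&(h<20)&(sa>140)&(v>45)); yy,xx=np.mgrid[:480,:640]; m&=(abs(xx-c[0])<30)&(abs(yy-c[1])<30)
uv=np.argwhere(m)[:,::-1]; print(len(uv))
if len(uv)>5:
    P=depth(S,uv); q=P-np.median(P,0); q=q[np.linalg.norm(q,axis=1)<.04]
    print(np.median(P,0),P.min(0),P.max(0)); u,w,vt=np.linalg.svd(q-q.mean(0)); print('normal',vt[2],w)
x,y=int(c[0]),int(c[1]); cv2.imwrite('pics/'+sys.argv[1],cv2.resize(S['pixels'][y-40:y+50,x-60:x+60,::-1],(800,600),interpolation=cv2.INTER_CUBIC))
E
python3 v.py v1.png
```

```text
[ 0.63528579 -0.18778767  0.17356098] [-1.03103348e-04 -6.93714676e-02  9.97590868e-01  2.20574579e-04] 59.95931804180145 [ 0.19553183 -0.19345359 -0.37655032]
tcp px [257.17946097 300.79563767]
202
[ 0.63970579 -0.18398585  0.17902934] [ 0.61983666 -0.20272301  0.17561508] [ 0.65422713 -0.17024744  0.24414102]
normal [-0.00266685 -0.00509637  0.99998346] [0.13989106 0.08481895 0.01630711]
```

View pics/v1.png

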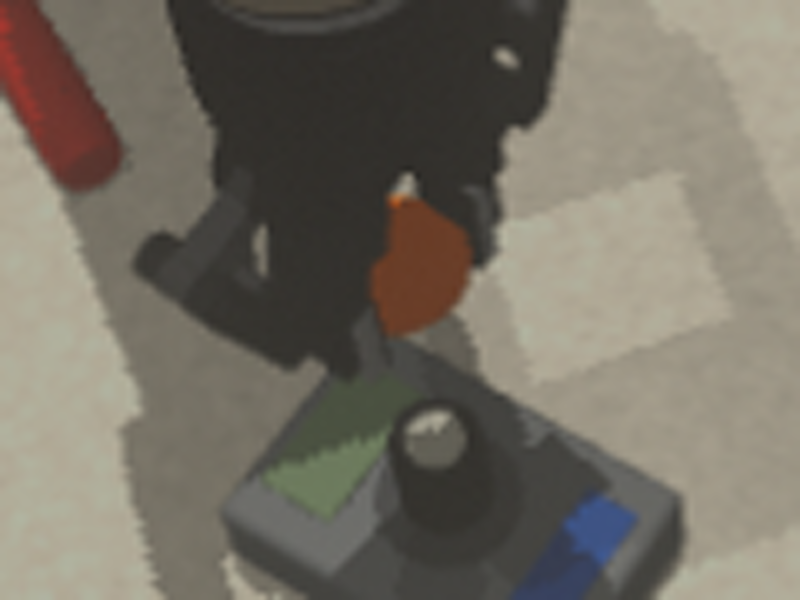

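The picture shows the filter held flat in the fingers at crop (425,270), with its normal within 0.01 rad of vertical. The head top is below it at (435,440). The filter centre sits about 3.5 mm above the TCP, so contact is expected at TCP z of about 0.0735.

Emit:
servo_tool:
  deltas:
    - [[0, 0.001, -0.001, -0.01, 0], [0, 0, 0, -0.015, 0], [0, 0, 0, -0.02, 0], [0, 0, 0, -0.02, 0], [0, 0, 0, -0.015, 0], [0, 0, 0, -0.01, 0], [0, 0, 0, -0.005, 0], [0, 0, 0, 0, 0]]

```text
time: 27.55
tool_pos: [0.636, -0.1897, 0.0778]
tool_rot: [-0.001, -0.069, 0.998, 0.0]
contact_force: [-0.1, -0.5, -1.0]
gripper_width: 0.435
grasp_force: 60.0
```

```bash
sleep 3; python3 v.py v2.png
```

```text
[ 0.63656026 -0.18997545  0.07876215] [ 1.37344935e-04 -6.87798188e-02  9.97631853e-01 -6.07864660e-05] 59.95995819568634 [-0.15681662 -0.00976186 -0.71431521]
tcp px [262.48711644 326.25135797]
158
[ 0.64088934 -0.18575384  0.08300611] [ 0.6218785  -0.20420584  0.07990591] [ 0.65404603 -0.17140982  0.0865558 ]
normal [0.00241058 0.00869102 0.99995933] [0.12202137 0.07104853 0.01610062]
```

View pics/v2.png

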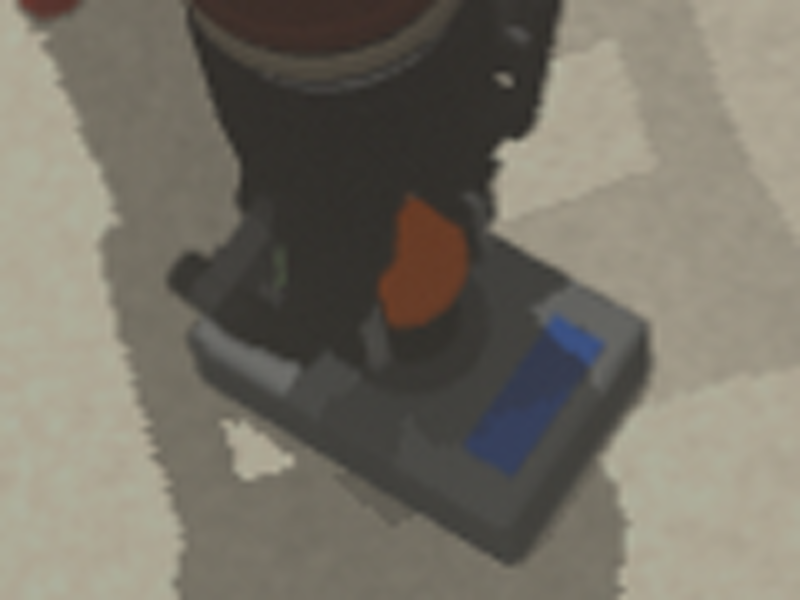

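The filter (crop 430,270) hangs level about 4 mm above the head and looks centred on the post. Next I lower it slowly and watch for contact.

Emit:
servo_tool:
  deltas:
    - [[0, 0, 0, -0.001, 0], [0, 0, 0, -0.001, 0], [0, 0, 0, -0.0005, 0], [0, 0, 0, -0.0005, 0], [0, 0, 0, 0, 0], [0, 0, 0, 0, 0], [0, 0, 0, 0, 0], [0, 0, 0, 0, 0]]

```text
time: 28.4
tool_pos: [0.6364, -0.1899, 0.0756]
tool_rot: [0.0, -0.069, 0.998, -0.0]
contact_force: [-0.0, -0.5, -0.1]
gripper_width: 0.432
grasp_force: 60.0
```

Emit:
servo_tool:
  deltas:
    - [[0, 0, 0, -0.0003, 0], [0, 0, 0, -0.0003, 0], [0, 0, 0, -0.0002, 0], [0, 0, 0, 0, 0], [0, 0, 0, 0, 0], [0, 0, 0, 0, 0], [0, 0, 0, 0, 0], [0, 0, 0, 0, 0]]

```text
time: 29.2
tool_pos: [0.6364, -0.1899, 0.0748]
tool_rot: [0.0, -0.069, 0.998, -0.0]
contact_force: [1.0, -0.5, -0.4]
gripper_width: 0.428
grasp_force: 60.0
```

Emit:
servo_tool:
  deltas:
    - [[0, 0, 0, -0.0003, 0], [0, 0, 0, -0.0002, 0], [0, 0, 0, 0, 0], [0, 0, 0, 0, 0], [0, 0, 0, 0, 0], [0, 0, 0, 0, 0], [0, 0, 0, 0, 0], [0, 0, 0, 0, 0]]

```text
time: 30.0
tool_pos: [0.6364, -0.1899, 0.0743]
tool_rot: [0.0, -0.069, 0.998, -0.0]
contact_force: [0.2, 0.2, -0.7]
gripper_width: 0.428
grasp_force: 60.0
```

Emit:
servo_tool:
  deltas:
    - [[0, 0, 0, -0.0003, 0], [0, 0, 0, -0.0002, 0], [0, 0, 0, 0, 0], [0, 0, 0, 0, 0], [0, 0, 0, 0, 0], [0, 0, 0, 0, 0], [0, 0, 0, 0, 0], [0, 0, 0, 0, 0]]

```text
time: 30.8
tool_pos: [0.6363, -0.1899, 0.0738]
tool_rot: [-0.0, -0.069, 0.998, 0.0]
contact_force: [-0.3, 0.3, -0.2]
gripper_width: 0.432
grasp_force: 60.0
```

Emit:
servo_tool:
  deltas:
    - [[0, 0, 0, -0.0003, 0], [0, 0, 0, -0.0002, 0], [0, 0, 0, 0, 0], [0, 0, 0, 0, 0], [0, 0, 0, 0, 0], [0, 0, 0, 0, 0], [0, 0, 0, 0, 0], [0, 0, 0, 0, 0]]

```text
time: 31.6
tool_pos: [0.6364, -0.1899, 0.0733]
tool_rot: [0.0, -0.069, 0.998, 0.0]
contact_force: [-0.1, -0.3, -1.0]
gripper_width: 0.429
grasp_force: 60.0
```

Emit:
servo_tool:
  deltas:
    - [[0, 0, 0, -0.0003, 0], [0, 0, 0, -0.0002, 0], [0, 0, 0, 0, 0], [0, 0, 0, 0, 0], [0, 0, 0, 0, 0], [0, 0, 0, 0, 0], [0, 0, 0, 0, 0], [0, 0, 0, 0, 0]]

```text
time: 32.4
tool_pos: [0.6366, -0.19, 0.0732]
tool_rot: [0.0, -0.069, 0.998, -0.0]
contact_force: [-2.5, -0.0, 4.9]
gripper_width: 0.428
grasp_force: 60.2
```

Contact felt at 4.9 N, so I release gently.

Emit:
servo_tool:
  deltas:
    - [[42, 0, 0, 0, 0], [44, 0, 0, 0, 0], [46, 0, 0, 0, 0], [48, 0, 0, 0, 0], [52, 0, 0, 0, 0], [60, 0, 0, 0, 0], [70, 0, 0, 0, 0], [80, 0, 0, 0, 0]]

```text
time: 33.2
tool_pos: [0.6362, -0.1898, 0.0725]
tool_rot: [-0.0, -0.069, 0.998, 0.0]
contact_force: [0.4, 1.1, -0.3]
gripper_width: 0.796
grasp_force: 0.0
```

Emit:
servo_tool:
  deltas:
    - [[90, 0, 0, 0, 0], [90, 0, 0, 0.004, 0], [90, 0, 0, 0.01, 0], [90, 0, 0, 0.015, 0], [90, 0, 0, 0.03, 0], [90, 0, 0, 0.03, 0], [90, 0, 0, 0.03, 0], [90, 0, 0, 0.02, 0]]

```text
time: 34.0
tool_pos: [0.6375, -0.1904, 0.2169]
tool_rot: [0.003, -0.069, 0.998, -0.001]
contact_force: [0.1, -0.3, 0.7]
gripper_width: 0.901
grasp_force: 0.0
```

Emit:
servo_tool:
  deltas:
    - [[90, -0.03, 0.01, 0.02, 0], [90, -0.04, 0.02, 0, 0], [90, -0.04, 0.02, 0, 0], [90, -0.04, 0.02, 0, 0], [90, -0.03, 0.01, 0, 0], [90, 0, 0, 0, 0], [90, 0, 0, 0, 0], [90, 0, 0, 0, 0]]

```text
time: 34.8
tool_pos: [0.4573, -0.1103, 0.2331]
tool_rot: [0.001, -0.069, 0.998, -0.001]
contact_force: [-0.9, 0.2, -1.0]
gripper_width: 0.899
grasp_force: 0.0
```

```bash
sleep 6; python3 - <<'E'
from m import *
s=manip.state(); print(s['time'],s['tool_pos'],s['contact_force'])
for n,c0 in(('top',(395,203)),('scene',(262,326))):
    f=cam(n); h,sa,v=hsv(f); m=(h>5)&(h<20)&(sa>140)&(v>45); c,st,k=blob(f,m,c0,25); uv=np.argwhere(k)[:,::-1]; P=depth(f,uv); q=P-P.mean(0)
    print(n,c,st,plane(f,[c],.079),np.median(P,0),'normal',np.linalg.svd(q)[2][2] if len(q)<400 else '')
save(cam('scene'),'end.png')
E
```

```text
34.8 [ 0.45729221 -0.11034389  0.23313627] [-0.875619    0.23452401 -0.98607094]
top [395.85185185 202.45679012] [389 196  15  14 162] [[ 0.63565562 -0.18969787  0.079     ]] [ 0.63629524 -0.18975695  0.07849094] normal [ 0.30145474  0.69701687 -0.65060934]
scene [261.65359477 326.08169935] [252 317  20  19 306] [[ 0.6352597  -0.19095412  0.079     ]] [ 0.63495182 -0.19069145  0.07854786] normal [ 0.12255928 -0.05376564 -0.99100377]
```

View pics/end.png

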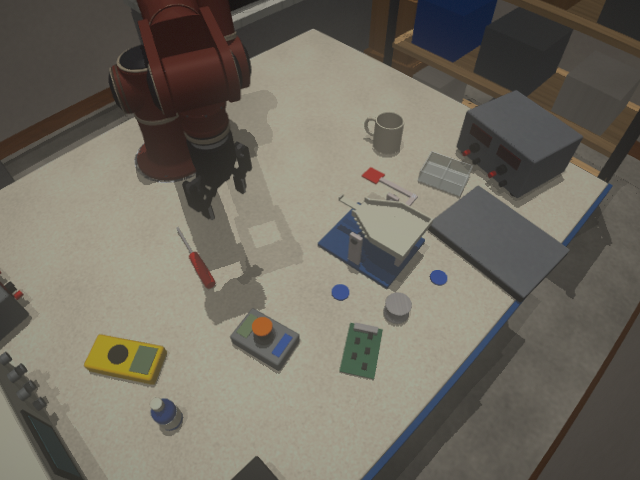

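The final view shows the orange filter on the head at (262,326), about 1.5 mm off centre with its top near z = 0.079 as expected. The tray is level and the bystanders look unmoved.

```bash
python3 -c "
from plant import manip
print(manip.job_done())"
```

```text
the job is handed in; nothing more can be done
None
```

The job is handed in, with no verdict returned: the filter slid onto the spout, the tray came back level, and the filter was laid on the sensor head about 1.5 mm off centre and released.

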